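Make up two cheese orders from the stock on the draining table

TASK

Make up the two orders in the wooden trays, one cheese to a compartment, each standing upright near the middle of its compartment. In the three-compartment tray put the brick cheese in the middle, and the tall cheese and one low round cheese at its two ends, either way round; in the two-compartment tray put the pyramid cheese and the other low round cheese, either way round. Set the cheeses down gently without dropping them, and leave the small empty mould and the jar beside the stock where they are.

Things in the scene. Friction and masses are not known exactly. Their poses are not given: they have to be found in the camera images.
- round_a: First low round cream-coloured cheese, an upright cylinder 56 mm in diameter and 42 mm high, about 110 g, firm; its edges are rounded by 4 mm. Origin: centre of the underside, z up. The two low round cheeses are identical and interchangeable. Starts upright on the table.
- round_b: Second low round cream-coloured cheese, an upright cylinder 56 mm in diameter and 42 mm high, about 110 g, firm; its edges are rounded by 4 mm. Origin: centre of the underside, z up. The two low round cheeses are identical and interchangeable. Starts upright on the table.
- tall: Tall slim cream-coloured cheese, an upright cylinder 42 mm in diameter and 80 mm high, about 120 g, firm. Origin: centre of the underside, z up. Starts upright on the table.
- brick: Brick-shaped cream-coloured cheese, 60 mm along its x, 40 mm along its y, 42 mm high, about 110 g, firm. Origin: centre of the underside, z up. Starts flat on the table.
- pyramid: Cream-coloured cheese shaped as a truncated square pyramid, 56 x 56 mm at the bottom, 42 x 42 mm at the flat top, 50 mm high, sides parallel to its x and y axes and leaning in by 8 degrees, about 120 g, firm. Origin: centre of the underside, z up. Starts upright on the table.
- tray3: Low wooden tray with three compartments in a row, 88 mm along its x, 248 mm along its y. Fixed. Origin: centre of the underside, z up; compartments in a row along its own y. Bottom 5 mm thick (cheeses stand at z = 5 mm in its frame); walls and dividers reach 16 mm above the table. Each compartment is 76 x 76 mm inside, centres at x = 0, y = -80, 0 and +80 mm (middle one at 0).
- tray2: Low wooden tray with two compartments, 88 mm along its x, 168 mm along its y. Fixed. Origin: centre of the underside, z up; compartments in a row along its own y. Bottom 5 mm thick (cheeses stand at z = 5 mm in its frame); walls and dividers reach 16 mm above the table. Each compartment is 76 x 76 mm inside, centres at x = 0, y = -40 and +40 mm.
- jar: Small glass jar with a steel lid, 44 mm in diameter, 62 mm high, loose, at the right side. Origin: centre of the underside. To be left alone.
- cup_mould: Small empty white perforated cheese mould (open cup), 68 mm in diameter, 60 mm high, loose, at the left side. Origin: centre of the underside. To be left alone.
There are look-alikes about, which are no part of the job. What is shaped like the round_a but green is not meant.

How it is judged (in metres and radians):
At the end, for the whole second after the job is handed in: Tray of three: brick in the middle, tall cheese and one low round at the ends; tray of two: pyramid and the other low round. Each is within 15 mm of its compartment centre along each tray axis, its underside within 4 mm of the tray bottom, upright within 0.1 rad and at rest (x of brick in the frame of tray3 between -0.015 and 0.015 m and y of brick in the frame of tray3 between -0.015 and 0.015 m and x of tall in the frame of tray3 between -0.015 and 0.015 m and (y of tall in the frame of tray3 between -0.095 and -0.065 m or y of tall in the frame of tray3 between 0.065 and 0.095 m) and x of pyramid in the frame of tray2 between -0.015 and 0.015 m and (y of pyramid in the frame of tray2 between -0.055 and -0.025 m or y of pyramid in the frame of tray2 between 0.025 and 0.055 m) and ((x of round_a in the frame of tray3 between -0.015 and 0.015 m and (y of round_a in the frame of tray3 between -0.095 and -0.065 m or y of round_a in the frame of tray3 between 0.065 and 0.095 m) and x of round_b in the frame of tray2 between -0.015 and 0.015 m and (y of round_b in the frame of tray2 between -0.055 and -0.025 m or y of round_b in the frame of tray2 between 0.025 and 0.055 m)) or (x of round_b in the frame of tray3 between -0.015 and 0.015 m and (y of round_b in the frame of tray3 between -0.095 and -0.065 m or y of round_b in the frame of tray3 between 0.065 and 0.095 m) and x of round_a in the frame of tray2 between -0.015 and 0.015 m and (y of round_a in the frame of tray2 between -0.055 and -0.025 m or y of round_a in the frame of tray2 between 0.025 and 0.055 m))) and height (world z) of brick between 0.001 and 0.009 m and angle between each of brick, tall, pyramid, round_a, round_b's own z axis and vertical below 0.1 rad and linear speed of each of brick, tall, pyramid, round_a, round_b below 0.02 m/s and angular speed of each of brick, tall, pyramid, round_a, round_b below 0.2 rad/s and height (world z) of tall between 0.001 and 0.009 m and height (world z) of pyramid between 0.001 and 0.009 m and height (world z) of round_a between 0.001 and 0.009 m and height (world z) of round_b between 0.001 and 0.009 m); the robot touches nothing.
It fails at once if a cheese is dropped: loose from the fingers it moves faster than 0.7 m/s (a fall of about 25 mm) ((contact force between the fingers and brick below 0.05 N and linear speed of brick above 0.7 m/s) or (contact force between the fingers and tall below 0.05 N and linear speed of tall above 0.7 m/s) or (contact force between the fingers and pyramid below 0.05 N and linear speed of pyramid above 0.7 m/s) or (contact force between the fingers and round_a below 0.05 N and linear speed of round_a above 0.7 m/s) or (contact force between the fingers and round_b below 0.05 N and linear speed of round_b above 0.7 m/s)).
It fails at once if the small empty mould or the jar is moved by more than 30 mm (distance of any of jar, cup_mould from where it was at the start of the episode above 0.03 m).
It also fails if it takes over 136 s, if anything falls off the work surface, if the arm or the gripper's body presses on something with over 40 N, if the wrist force passes 120 N, or if a joint passes its speed limit or range.

ROBOT

A 6-joint arm with a two-finger parallel gripper is mounted at the origin on the work surface. World frame = base frame: x ahead of the robot, y to its left, z up, the work surface at z = 0. Lengths are in m, angles in degrees, forces in N, time in s.
With the tool pointing down it reaches from about 0.375 to 0.9 m from the base axis. Payload 3.1 kg.
Tool frame: the origin (TCP) lies on the centre line of the jaws, within the pads' length; the fingertips stand 17 mm ahead of it and the grasp point (between the pads) lies 2 mm behind it; z points along the fingers, y is the line along which they close (so a half turn about z gives the same grasp; the last joint's range is limited). The gripper opens to 87 mm and grips with 3 to 60 N. Pads are 19 mm wide; open, the fingers measure 117 mm over their backs; the gripper's body (75 mm by 190 mm) begins 51 mm behind the grasp point.
Start: joints at [-85.972, 30.224, 82.088, -0, 67.689, -10.227], TCP at [0.154, -0.606, 0.24] pointing down, gripper open.
Joint ranges: [-176.69, 176.69], [-43.24, 126.21], [12.49, 139.97], [-82, 262], [0, 151.66], [-163.58, 163.58]. Speed limits (degrees/s): [159.86, 159.86, 180, 180, 180, 180].

INTERFACE

Orientations are given as a 3x3 rotation matrix whose columns are the frame's x, y, z axes.
In Python, from rig import bot, imaging, finder gives the robot as it stands. The module is installed in compiled form; this text tells all that it offers.
- The arm moves only by the tool play_rows, never from a script. Its argument "motion" is a list that holds one entry, the list of rows, each a list of 6 numbers: the shift along the tool's x, y, z in normalised numbers (1 is 0.25 m), then the turn, a rotation vector about the tool's x, y, z in fractions of the full range, 1 being 90 degrees. In form: [[[dx, dy, dz, wx, wy, wz], ...]]. A call has 1 to 8 rows; each row is the pose to reach, as a shift and turn from the pose commanded when the call began, along the tool's axes at that moment; what a row does not reach only later rows make up. A row lasts 1/12 s, in which the tool goes at most 41.7 mm and 7.16 degrees, less where a joint would pass 70% of its speed; a pose out of reach is approached as far as the arm can. A shift or turn number past 1, either way, is cut back to 1. A call with a gripper value outside its range is refused whole. "fingers" is the finger opening in m, from 0 to 0.087, set as the call begins (left out, the last holds). The fingers move at their own pace and stop on an object; the grip force is fixed at half the most. Time passes only in rows, so rows that repeat a pose let the fingers close. It gives the time, the measured TCP pose, the force, the opening and the grip force at its end, in the units of the state.
- bot.read_state(): the state, without advancing time (a new reading comes with each control period).
- imaging.capture(name): name is "scene" or "top"; returns a dict with "frame" (480x640x3 uint8, red, green, blue), "camera_matrix" (3x3 intrinsics, pixels), "R" (3x3) and "t" (3): a world point X has camera coordinates R X + t. Camera axes: x right, y down, z forward; pixel columns grow to the right and rows downward; lengths in m; the calibration is good to about 2 mm. A picture is of the moment at which its call begins. There is no depth.
- bot.hand_in(): hands the job in; it is judged then, once.
Trained networks look in the newest picture that a camera, given by its name, has taken for a name from the list of things; names that differ only in an ending like _2 or _b are one class to them, and where a whole thing is asked for, a point or a joint stands for the part that bears it (a point fixed in the world has none). Each returns a list of dicts, best first, with "confidence" (0 to 1); they miss things now and then, are a little off and sometimes report something else, mostly with a low value. They report only what shows in the picture. A call takes as long as a camera call. They do not tell look-alikes from the thing itself.
- finder.recognise(camera, name): "at" ([x, y, z] in m, in world coordinates, good to about 4 mm: the middle of the surface that is visible of it).
- finder.outline_of(camera, name): "pixels" (480x640 bool, what is visible of it).
The state is a dict: "time_s": time; "joint_positions": joint angles; "qvel": joint speeds; "tau": joint torques, N m; "position": TCP position; "tcp_rot": TCP orientation; "force": force on the tool from outside, world axes, zero at the start; "moment": the same for the moment, N m; "opening": opening from 0.0 (shut) to 1.0 (fully open); "grasp_force": force on a finger pad.
Only numpy, scipy, OpenCV 4.12 (cv2) and the standard library are available. Lean on these libraries where they do the work, as an engineer would, in place of code of your own. Each camera call takes 0.05 s, during which the arm holds its last target. There are 200 camera calls.

## Working session

There is one attempt and no reset: what is moved stays moved. The work goes in short steps, Python scripts to look and compute and a tool call to move; the robot and the scene stay as the last step left them, time stands still between calls to the robot, and variables do not carry over. Pictures are saved under pics/ and viewed, at most 14 in all, crops included, and the job is handed in when it is done.

Besides the shell and the picture viewer there is one more tool, called after "Emit:" as a command line: name --argument value ..., lists and objects as JSON in quotes. play_rows: Moves the arm, as the interface text tells. Its arguments: {"type":"object","properties":{"motion":{"type":"array"},"fingers":{"type":"number"}},"required":["motion"]}

```bash
mkdir -p pics
python3 - <<'E'
from rig import bot, imaging, finder
import cv2, numpy as np
s=bot.read_state(); print(s['time_s'],s['position'],np.round(s['tcp_rot'],3).tolist(),s['opening'])
for c in ('top','scene'):
    d=imaging.capture(c); cv2.imwrite(f'pics/{c}0.png',d['frame'][:,:,::-1])
    print(c,np.round(d['camera_matrix'],1).tolist(),np.round(d['R'],3).tolist(),np.round(d['t'],3).tolist())
    for n in ('round_a','tall','brick','pyramid','tray3','tray2','jar','cup_mould'):
        print(n,[(np.round(r['at'],3).tolist(),round(float(r['confidence']),2)) for r in finder.recognise(c,n)])
print(bot.read_state()['time_s'])
E
```

```text
0.0 [ 0.15387809 -0.60503538  0.238569  ] [[0.969, 0.246, -0.0], [0.246, -0.969, 0.002], [0.0, -0.002, -1.0]] 0.9984780967803771
top [[491.4, 0.0, 323.1], [0.0, 491.4, 233.5], [0.0, 0.0, 1.0]] [[-0.009, -1.0, -0.009], [-0.998, 0.009, -0.055], [0.055, 0.008, -0.998]] [0.004, 0.481, 0.997]
round_a [([0.423, -0.142, 0.04], 0.78), ([0.322, -0.175, 0.044], 0.7), ([0.406, -0.279, 0.044], 0.56)]
tall [([0.446, 0.0, 0.082], 0.95)]
brick [([0.413, 0.254, 0.042], 0.63)]
pyramid [([0.619, -0.152, 0.008], 0.55)]
tray3 [([0.6, 0.178, 0.002], 0.9), ([0.616, -0.148, 0.009], 0.87), ([0.457, 0.15, 0.049], 0.71), ([0.45, -0.001, 0.082], 0.32)]
tray2 [([0.6, 0.178, 0.002], 0.9), ([0.616, -0.148, 0.009], 0.87), ([0.457, 0.15, 0.049], 0.71), ([0.45, -0.001, 0.082], 0.32)]
jar [([0.477, -0.385, 0.062], 0.87), ([0.411, 0.255, 0.039], 0.54)]
cup_mould []
scene [[480.7, 0.0, 317.3], [0.0, 480.7, 237.9], [0.0, 0.0, 1.0]] [[-0.735, 0.678, 0.016], [0.428, 0.481, -0.765], [-0.527, -0.556, -0.643]] [0.35, -0.148, 1.416]
round_a [([0.333, -0.169, 0.039], 0.84), ([0.436, -0.131, 0.036], 0.72)]
tall [([0.459, 0.015, 0.058], 0.66)]
brick [([0.417, 0.265, 0.043], 0.89)]
pyramid [([0.467, 0.17, 0.031], 0.64)]
tray3 [([0.597, 0.181, 0.005], 0.86), ([0.619, -0.135, 0.008], 0.72)]
tray2 [([0.597, 0.181, 0.005], 0.86), ([0.619, -0.135, 0.008], 0.72)]
jar [([0.484, -0.381, 0.04], 0.64)]
cup_mould [([0.482, 0.39, 0.035], 0.86), ([0.596, 0.18, 0.009], 0.58)]
0.9
```

View pics/top0.png

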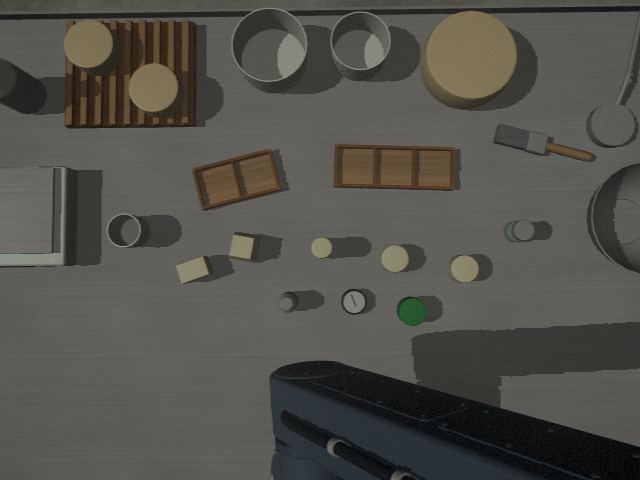

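View pics/scene0.png

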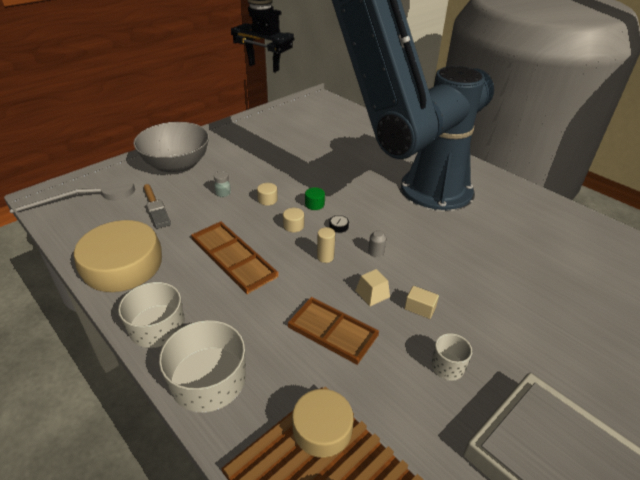

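The top view shows the brick at (193,269), pyramid (243,247), tall (321,247), rounds (395,258) and (464,268), and the green decoy at (412,311). tray3 is at (394,167) and tray2 at (237,179). The scene view agrees. Next I'll fit the poses by matching projected silhouettes to the masks.

```bash
cat > fit.py <<'E'
from rig import bot, imaging, finder
import cv2, numpy as np
from scipy.optimize import minimize
def ring(r,h): a=np.linspace(0,2*np.pi,40,endpoint=False); return np.c_[r*np.cos(a),r*np.sin(a),0*a+h]
def rect(a,b,h): return np.array([[a,b,h],[-a,b,h],[-a,-b,h],[a,-b,h]])/[2,2,1]
M={'round':np.r_[ring(.024,0),ring(.028,.004),ring(.028,.038),ring(.024,.042)],
 'tall':np.r_[ring(.021,0),ring(.021,.08)],'brick':np.r_[rect(.06,.04,0),rect(.06,.04,.042)],
 'pyramid':np.r_[rect(.056,.056,0),rect(.042,.042,.05)],
 'tray3':np.r_[rect(.088,.248,0),rect(.088,.248,.016)],'tray2':np.r_[rect(.088,.168,0),rect(.088,.168,.016)]}
def proj(d,X): c=X@d['R'].T+d['t']; u=c@d['camera_matrix'].T; return u[:,:2]/u[:,2:]
def world(p,m,z=0):
    c,s=np.cos(p[2]),np.sin(p[2]); return m@np.array([[c,s,0],[-s,c,0],[0,0,1]])+[p[0],p[1],z]
def sil(d,X):
    im=np.zeros((480,640),np.float32); h=cv2.convexHull(proj(d,X).astype(np.float32))
    cv2.fillConvexPoly(im,np.round(h*256).astype(np.int32),1,cv2.LINE_8,8); return cv2.GaussianBlur(im,(0,0),1.5)
def fit(name,seed,cams,z=0,tol=10):
    m=M[name.split('_')[0]]; obs=[]
    for d,masks in cams:
        c=proj(d,world(seed,m,z)).mean(0)
        best=[k for k in masks if np.hypot(*(np.argwhere(k).mean(0)[::-1]-c))<tol]
        if best: obs.append((d,cv2.GaussianBlur(best[0].astype(np.float32),(0,0),1.5)))
    f=lambda p:sum(((sil(d,world(p,m,z))-k)**2).sum()/k.sum() for d,k in obs)/max(len(obs),1)
    sd=[0] if name[:4] in('roun','tall') else ([0,.4,.8,1.2,-.4,-.8,-1.2] if name[:4]!='tray' else [0])
    rs=[minimize(f,np.array(seed)+[0,0,a],method='Nelder-Mead',options=dict(initial_simplex=np.array(seed)+[0,0,a]+np.array([[0,0,0],[.01,0,0],[0,.01,0],[0,0,.2]]),maxiter=150)) for a in sd]
    r=min(rs,key=lambda r:r.fun); return r.x,r.fun,len(obs)
def masks(cam,names):
    d=imaging.capture(cam); return d,{n:[r['pixels'] for r in finder.outline_of(cam,n)] for n in names}
E
python3 - <<'E'
from fit import *
N=['round_a','tall','brick','pyramid','tray3','tray2']
C={c:masks(c,N) for c in('top','scene')}
S={'round_a':(.423,-.142,0),'round_b':(.406,-.279,0),'tall':(.446,0,0),'brick':(.413,.254,.3),'pyramid':(.457,.15,0),'tray3':(.618,-.145,0),'tray2':(.597,.179,.25)}
for n,s in S.items():
    for cs in (['top'],['scene'],['top','scene']):
        cams=[(C[c][0],sum(C[c][1].values(),[])) for c in cs]
        x,f,k=fit(n,s,cams); print(n,cs,np.round(x[:2],4),round(np.degrees(x[2]),1),round(f,3),k)
E
```

```text
round_a ['top'] [ 0.428  -0.1435] -2.8 0.005 1
round_a ['scene'] [ 0.4318 -0.1439] 7.4 0.007 1
round_a ['top', 'scene'] [ 0.4288 -0.1437] 2.6 0.008 2
round_b ['top'] [ 0.4086 -0.2825] 1.9 0.021 1
round_b ['scene'] [ 0.4082 -0.282 ] 6.4 0.023 1
round_b ['top', 'scene'] [ 0.4077 -0.2823] -0.4 0.022 2
tall ['top'] [0.4503 0.0017] 9.1 0.006 1
tall ['scene'] [0.4521 0.0011] -2.0 0.029 1
tall ['top', 'scene'] [0.4503 0.0016] 9.1 0.02 2
brick ['top'] [0.41   0.2613] 106.6 0.009 1
brick ['scene'] [0.4115 0.2603] 110.2 0.028 1
brick ['top', 'scene'] [0.4106 0.2608] 108.3 0.023 2
pyramid ['top'] [0.4543 0.1611] -10.6 0.011 1
pyramid ['scene'] [0.4558 0.1598] -98.9 0.001 1
pyramid ['top', 'scene'] [0.4549 0.1605] -10.0 0.008 2
tray3 ['top'] [ 0.618  -0.1499] -2.0 0.003 1
tray3 ['scene'] [ 0.6188 -0.1491] -2.4 0.003 1
tray3 ['top', 'scene'] [ 0.6188 -0.1491] -2.4 0.003 2
tray2 ['top'] [0.5963 0.1778] 13.8 0.003 1
tray2 ['scene'] [0.597  0.1789] 14.3 0.003 1
tray2 ['top', 'scene'] [0.5967 0.1781] 13.8 0.003 2
```

```bash
cat > plan.py <<'E'
import sys,numpy as np
from rig import bot
from scipy.spatial.transform import Rotation as Ro
x,y,z,psi=map(float,sys.argv[1:5]); a=np.radians(psi)
s=bot.read_state(); R=np.array(s['tcp_rot']); c,q=np.cos(a),np.sin(a)
T=np.array([[c,q,0],[q,-c,0],[0,0,-1]])
print(round(s['time_s'],2),np.round(s['position'],4),'open',round(s['opening']*.087,4),'grip',s['grasp_force'],'joints',np.round(s['joint_positions'],0))
print('shift',np.round(R.T@(np.array([x,y,z])-s['position']),4),'turn',np.round(Ro.from_matrix(R.T@T).as_rotvec(degrees=True),2))
E
python3 plan.py .408 -.2823 .15 90
```

```text
1.6 [ 0.1539 -0.6057  0.2395] open 0.0868 grip 0.0 joints [-86.  30.  82.  -0.  68. -10.]
shift [ 0.3259 -0.2509  0.0895] turn [ -0.     0.   -75.75]
```

The manual's scale: shifts go in shares of 0.25 m and turns go in shares of 90 degrees. Converting my numbers, 0.217 m is 0.868, 0.19 m is 0.76, -50.5 degrees is -0.5611.

Emit:
play_rows --motion '[[[0.108, -0.084, 0.028, 0, 0, -0.07], [0.216, -0.168, 0.06, 0, 0, -0.14], [0.324, -0.252, 0.088, 0, 0, -0.21], [0.432, -0.336, 0.12, 0, 0, -0.28], [0.544, -0.42, 0.148, 0, 0, -0.35], [0.652, -0.5, 0.18, 0, 0, -0.42], [0.76, -0.584, 0.208, 0, 0, -0.4911], [0.868, -0.668, 0.24, 0, 0, -0.5611]]]' --fingers 0.078

```text
time_s: 2.27
position: [0.324, -0.3894, 0.1796]
tcp_rot: [[0.422, 0.907, 0.001], [0.907, -0.422, -0.001], [-0.001, 0.001, -1.0]]
force: [-0.6, -0.5, 0.7]
opening: 0.896
grasp_force: 0.0
```

```bash
python3 plan.py .408 -.2823 .12 90
```

```text
2.27 [ 0.324  -0.3894  0.1796] open 0.078 grip 0.0 joints [-63.  26. 102.   0.  51. -38.]
shift [0.1326 0.0309 0.0595] turn [  0.04   0.05 -24.95]
```

Converted, 0.133 m is 0.532, 0.12 m is 0.48, -25 degrees is -0.2778.

Emit:
play_rows --motion '[[[0.12, 0.032, 0.06, 0, 0, -0.0689], [0.24, 0.06, 0.12, 0, 0, -0.1378], [0.36, 0.088, 0.18, 0, 0, -0.2067], [0.48, 0.112, 0.22, 0, 0, -0.2556], [0.532, 0.124, 0.24, 0, 0, -0.2778], [0.532, 0.124, 0.24, 0, 0, -0.2778], [0.532, 0.124, 0.24, 0, 0, -0.2778]]]'

```text
time_s: 2.85
position: [0.4083, -0.2829, 0.1194]
tcp_rot: [[0.003, 1.0, -0.0], [1.0, -0.003, -0.0], [-0.0, -0.0, -1.0]]
force: [0.3, 0.3, -0.2]
opening: 0.899
grasp_force: 0.0
```

```bash
python3 plan.py .408 -.2823 .033 90
```

```text
2.85 [ 0.4083 -0.2829  0.1194] open 0.0782 grip 0.0 joints [-48.  32. 107.  -0.  42. -47.]
shift [ 0.0006 -0.0003  0.0864] turn [-0.02  0.   -0.16]
```

Converted, 0.086 m is 0.344, 0.08 m is 0.32.

Emit:
play_rows --motion '[[[0, 0, 0.12, 0, 0, 0], [0, 0, 0.24, 0, 0, 0], [0, 0, 0.32, 0, 0, 0], [0, 0, 0.344, 0, 0, 0], [0, 0, 0.344, 0, 0, 0]]]'

```text
time_s: 3.27
position: [0.4071, -0.2841, 0.0326]
tcp_rot: [[0.006, 1.0, -0.001], [1.0, -0.006, 0.001], [0.001, -0.001, -1.0]]
force: [-0.6, -0.4, -0.4]
opening: 0.894
grasp_force: 0.0
```

Emit:
play_rows --motion '[[[0, 0, 0, 0, 0, 0], [0, 0, 0, 0, 0, 0], [0, 0, 0, 0, 0, 0], [0, 0, 0, 0, 0, 0], [0, 0, 0, 0, 0, 0], [0, 0, 0, 0, 0, 0]]]' --fingers 0.04

```text
time_s: 3.77
position: [0.408, -0.2836, 0.0346]
tcp_rot: [[0.004, 1.0, 0.001], [1.0, -0.004, -0.001], [-0.001, 0.001, -1.0]]
force: [-1.2, -0.7, 5.9]
opening: 0.635
grasp_force: 30.0
```

Converted, -0.09 m is -0.36, -0.085 m is -0.34.

Emit:
play_rows --motion '[[[0, 0, -0.06, 0, 0, 0], [0, 0, -0.16, 0, 0, 0], [0, 0, -0.26, 0, 0, 0], [0, 0, -0.34, 0, 0, 0], [0, 0, -0.36, 0, 0, 0], [0, 0, -0.36, 0, 0, 0]]]'

```text
time_s: 4.27
position: [0.4087, -0.284, 0.1249]
tcp_rot: [[0.004, 1.0, 0.003], [1.0, -0.004, -0.003], [-0.003, 0.003, -1.0]]
force: [0.2, -0.0, -1.4]
opening: 0.633
grasp_force: 30.0
```

```bash
python3 plan.py .615 -.2294 .12 87.6
```

```text
4.27 [ 0.4087 -0.284   0.1249] open 0.055 grip 29.999632860366702 joints [-48.  31. 106.   0.  42. -47.]
shift [0.0555 0.2061 0.0054] turn [0.16 0.16 2.16]
```

Converted, 0.206 m is 0.824, 0.0555 m is 0.222, 2.2 degrees is 0.0244.

Emit:
play_rows --motion '[[[0.024, 0.088, 0, 0, 0, 0.0033], [0.056, 0.208, 0, 0, 0, 0.0067], [0.096, 0.348, 0, 0, 0, 0.0111], [0.136, 0.488, 0, 0, 0, 0.0144], [0.176, 0.628, 0, 0, 0, 0.0189], [0.208, 0.76, 0, 0, 0, 0.0222], [0.222, 0.824, 0, 0, 0, 0.0244], [0.222, 0.824, 0, 0, 0, 0.0244]]]'

```text
time_s: 4.93
position: [0.6175, -0.2273, 0.1214]
tcp_rot: [[0.04, 0.999, 0.002], [0.999, -0.04, 0.0], [0.0, 0.002, -1.0]]
force: [-0.6, -0.4, -1.5]
opening: 0.636
grasp_force: 30.0
```

Emit:
play_rows --motion '[[[0, 0, 0, 0, 0, 0], [0, 0, 0, 0, 0, 0], [0, 0, 0, 0, 0, 0]]]'

```text
time_s: 5.18
position: [0.6121, -0.2287, 0.1223]
tcp_rot: [[0.044, 0.999, -0.003], [0.999, -0.044, 0.002], [0.001, -0.003, -1.0]]
force: [-0.6, -0.6, -0.1]
opening: 0.632
grasp_force: 30.0
```

```bash
python3 plan.py .615 -.2294 .039 87.6
```

```text
5.18 [ 0.6121 -0.2287  0.1223] open 0.055 grip 29.99971236712108 joints [-30.  40.  83.  -0.  57. -28.]
shift [-0.0007  0.0032  0.0833] turn [-0.19 -0.08 -0.1 ]
```

Converted, 0.082 m is 0.328, 0.002 m is 0.008.

Emit:
play_rows --motion '[[[0, 0.008, 0.08, 0, 0, 0], [0, 0.008, 0.18, 0, 0, 0], [0, 0.008, 0.26, 0, 0, 0], [0, 0.008, 0.3, 0, 0, 0], [0, 0.008, 0.316, 0, 0, 0], [0, 0.008, 0.324, 0, 0, 0], [0, 0.008, 0.328, 0, 0, 0], [0, 0.008, 0.328, 0, 0, 0]]]'

```text
time_s: 5.85
position: [0.6167, -0.2294, 0.0426]
tcp_rot: [[0.043, 0.999, 0.002], [0.999, -0.043, -0.001], [-0.001, 0.002, -1.0]]
force: [-0.0, -0.2, -0.7]
opening: 0.631
grasp_force: 30.0
```

```bash
python3 plan.py .615 -.2294 .039 87.6
```

```text
5.85 [ 0.6167 -0.2294  0.0426] open 0.0549 grip 29.999726116466128 joints [-30.  47.  84.   0.  48. -28.]
shift [-0.0001 -0.0017  0.0036] turn [ 0.1   0.05 -0.06]
```

Converted, 0.003 m is 0.012, 0.002 m is 0.008.

Emit:
play_rows --motion '[[[0, -0.004, 0.004, 0, 0, 0], [0, -0.004, 0.008, 0, 0, 0], [0, -0.004, 0.012, 0, 0, 0], [0, -0.004, 0.012, 0, 0, 0], [0, -0.004, 0.012, 0, 0, 0]]]'

```text
time_s: 6.27
position: [0.6155, -0.2289, 0.0396]
tcp_rot: [[0.042, 0.999, 0.001], [0.999, -0.042, -0.001], [-0.001, 0.001, -1.0]]
force: [-0.2, 0.8, 5.3]
opening: 0.63
grasp_force: 30.0
```

Emit:
play_rows --motion '[[[0, 0, 0, 0, 0, 0], [0, 0, 0, 0, 0, 0], [0, 0, 0, 0, 0, 0], [0, 0, 0, 0, 0, 0], [0, 0, 0, 0, 0, 0]]]' --fingers 0.078

```text
time_s: 6.68
position: [0.615, -0.2287, 0.0382]
tcp_rot: [[0.043, 0.999, -0.0], [0.999, -0.043, 0.0], [0.0, -0.0, -1.0]]
force: [-0.1, 0.9, 1.0]
opening: 0.866
grasp_force: 0.0
```

Converted, -0.085 m is -0.34, -0.07 m is -0.28.

Emit:
play_rows --motion '[[[0, 0, -0.06, 0, 0, 0], [0, 0, -0.16, 0, 0, 0], [0, 0, -0.28, 0, 0, 0], [0, 0, -0.34, 0, 0, 0], [0, 0, -0.34, 0, 0, 0]]]'

```text
time_s: 7.1
position: [0.6177, -0.2301, 0.1277]
tcp_rot: [[0.043, 0.999, 0.007], [0.999, -0.043, -0.004], [-0.004, 0.007, -1.0]]
force: [1.0, -0.0, -0.2]
opening: 0.894
grasp_force: 0.0
```

```bash
python3 plan.py .4285 -.1437 .12 90
```

```text
7.1 [ 0.6177 -0.2301  0.1277] open 0.0778 grip 0.0 joints [-30.  40.  83.   0.  57. -28.]
shift [ 0.0783 -0.1927  0.0059] turn [ 0.42  0.23 -2.44]
```

Converted, -0.193 m is -0.772, -0.19 m is -0.76, -2.4 degrees is -0.0267.

Emit:
play_rows --motion '[[[0.048, -0.12, 0, 0, 0, -0.0056], [0.104, -0.26, 0, 0, 0, -0.0111], [0.16, -0.4, 0, 0, 0, -0.0156], [0.22, -0.54, 0, 0, 0, -0.02], [0.272, -0.672, 0, 0, 0, -0.0244], [0.308, -0.76, 0.012, 0, 0, -0.0267], [0.312, -0.772, 0.024, 0, 0, -0.0267], [0.312, -0.772, 0.024, 0, 0, -0.0267]]]'

```text
time_s: 7.77
position: [0.4235, -0.1414, 0.1166]
tcp_rot: [[0.001, 1.0, -0.003], [1.0, -0.001, 0.002], [0.002, -0.003, -1.0]]
force: [0.8, -0.6, 0.3]
opening: 0.892
grasp_force: 0.0
```

Emit:
play_rows --motion '[[[0, 0, 0, 0, 0, 0], [0, 0, 0, 0, 0, 0], [0, 0, 0, 0, 0, 0]]]'

```text
time_s: 8.02
position: [0.4274, -0.1437, 0.1175]
tcp_rot: [[0.001, 1.0, 0.002], [1.0, -0.001, -0.001], [-0.001, 0.002, -1.0]]
force: [0.4, -0.2, 0.2]
opening: 0.896
grasp_force: 0.0
```

```bash
python3 plan.py .4285 -.1437 .033 90
```

```text
8.02 [ 0.4274 -0.1437  0.1175] open 0.0779 grip 0.0 joints [-33.  29. 113.   0.  37. -33.]
shift [0.0001 0.0009 0.0845] turn [ 0.11  0.07 -0.05]
```

Converted, 0.084 m is 0.336, 0.001 m is 0.004.

Emit:
play_rows --motion '[[[0, 0.004, 0.12, 0, 0, 0], [0, 0.004, 0.24, 0, 0, 0], [0, 0.004, 0.312, 0, 0, 0], [0, 0.004, 0.336, 0, 0, 0], [0, 0.004, 0.336, 0, 0, 0], [0, 0.004, 0.336, 0, 0, 0]]]'

```text
time_s: 8.52
position: [0.4272, -0.143, 0.0336]
tcp_rot: [[0.001, 1.0, 0.0], [1.0, -0.001, -0.0], [-0.0, 0.0, -1.0]]
force: [0.7, 0.4, 0.4]
opening: 0.893
grasp_force: 0.0
```

Emit:
play_rows --motion '[[[0, 0, 0, 0, 0, 0], [0, 0, 0, 0, 0, 0], [0, 0, 0, 0, 0, 0], [0, 0, 0, 0, 0, 0], [0, 0, 0, 0, 0, 0], [0, 0, 0, 0, 0, 0]]]' --fingers 0.04

```text
time_s: 9.02
position: [0.4272, -0.1429, 0.0343]
tcp_rot: [[0.001, 1.0, 0.002], [1.0, -0.001, -0.001], [-0.001, 0.002, -1.0]]
force: [0.8, 0.6, 6.4]
opening: 0.64
grasp_force: 30.0
```

Converted, -0.12 m is -0.48, -0.115 m is -0.46.

Emit:
play_rows --motion '[[[0, 0, -0.06, 0, 0, 0], [0, 0, -0.16, 0, 0, 0], [0, 0, -0.28, 0, 0, 0], [0, 0, -0.4, 0, 0, 0], [0, 0, -0.46, 0, 0, 0], [0, 0, -0.48, 0, 0, 0], [0, 0, -0.48, 0, 0, 0]]]'

```text
time_s: 9.6
position: [0.427, -0.1428, 0.1546]
tcp_rot: [[0.001, 1.0, 0.002], [1.0, -0.001, -0.001], [-0.001, 0.002, -1.0]]
force: [0.8, -0.1, -1.4]
opening: 0.636
grasp_force: 30.0
```

```bash
python3 plan.py .6064 .1393 .14 104
```

```text
9.6 [ 0.427  -0.1428  0.1546] open 0.0554 grip 29.980415057652863 joints [-33.  25. 112.  -0.  43. -33.]
shift [0.2823 0.1792 0.0146] turn [  0.12   0.1  -14.04]
```

Converted, 0.22 m is 0.88, 0.14 m is 0.56, -11 degrees is -0.1222.

Emit:
play_rows --motion '[[[0.06, 0.04, 0, 0, 0, -0.0089], [0.16, 0.104, 0, 0, 0, -0.0222], [0.28, 0.18, 0, 0, 0, -0.0389], [0.4, 0.256, 0, 0, 0, -0.0556], [0.52, 0.332, 0, 0, 0, -0.0722], [0.64, 0.408, 0, 0, 0, -0.0889], [0.76, 0.484, 0, 0, 0, -0.1056], [0.88, 0.56, 0, 0, 0, -0.1222]]]'

```text
time_s: 10.27
position: [0.5661, 0.079, 0.1511]
tcp_rot: [[-0.191, 0.981, -0.005], [0.981, 0.191, 0.0], [0.001, -0.004, -1.0]]
force: [1.4, -0.2, -1.5]
opening: 0.636
grasp_force: 30.0
```

```bash
python3 plan.py .6064 .1393 .13 104
```

```text
10.27 [0.5661 0.079  0.1511] open 0.0553 grip 29.979200014131493 joints [ -3.  33.  94.  -0.  53. -14.]
shift [0.0515 0.0512 0.0209] turn [-0.25 -0.06 -2.96]
```

Converted, 0.0515 m is 0.206, 0.051 m is 0.204, -3 degrees is -0.0333.

Emit:
play_rows --motion '[[[0.1, 0.088, 0.012, 0, 0, -0.0111], [0.168, 0.16, 0.04, 0, 0, -0.0222], [0.2, 0.2, 0.068, 0, 0, -0.0311], [0.206, 0.204, 0.084, 0, 0, -0.0333], [0.206, 0.204, 0.084, 0, 0, -0.0333], [0.206, 0.204, 0.084, 0, 0, -0.0333], [0.206, 0.204, 0.084, 0, 0, -0.0333]]]'

```text
time_s: 10.85
position: [0.606, 0.136, 0.1321]
tcp_rot: [[-0.239, 0.971, -0.002], [0.971, 0.239, -0.0], [0.0, -0.002, -1.0]]
force: [0.5, -0.1, -0.7]
opening: 0.636
grasp_force: 30.0
```

```bash
python3 plan.py .6064 .1393 .039 104
```

```text
10.85 [0.606  0.136  0.1321] open 0.0553 grip 29.980643296221388 joints [  2.  38.  88.  -0.  55. -11.]
shift [0.0031 0.0014 0.0931] turn [-0.13 -0.   -0.14]
```

Converted, 0.09 m is 0.36, 0.002 m is 0.008.

Emit:
play_rows --motion '[[[0.008, 0.004, 0.06, 0, 0, 0], [0.012, 0.004, 0.16, 0, 0, 0], [0.012, 0.004, 0.26, 0, 0, 0], [0.012, 0.004, 0.32, 0, 0, 0], [0.012, 0.004, 0.344, 0, 0, 0], [0.012, 0.004, 0.352, 0, 0, 0], [0.012, 0.004, 0.36, 0, 0, 0], [0.012, 0.004, 0.36, 0, 0, 0]]]'

```text
time_s: 11.52
position: [0.6081, 0.1402, 0.0435]
tcp_rot: [[-0.24, 0.971, 0.002], [0.971, 0.24, 0.0], [-0.0, 0.002, -1.0]]
force: [0.4, 0.2, -1.5]
opening: 0.635
grasp_force: 30.0
```

```bash
python3 plan.py .6064 .1393 .039 104
```

```text
11.52 [0.6081 0.1402 0.0435] open 0.0553 grip 29.980575748559204 joints [  3.  45.  90.   0.  45. -11.]
shift [-0.0005 -0.0018  0.0045] turn [ 0.1   0.02 -0.09]
```

Then on to the pyramid at (.455,.1605), ψ=80.

Converted, 0.004 m is 0.016, 0.002 m is 0.008.

Emit:
play_rows --motion '[[[0, -0.004, 0.004, 0, 0, 0], [0, -0.004, 0.008, 0, 0, 0], [0, -0.004, 0.012, 0, 0, 0], [0, -0.004, 0.016, 0, 0, 0], [0, -0.004, 0.016, 0, 0, 0], [0, -0.004, 0.016, 0, 0, 0]]]'

```text
time_s: 12.02
position: [0.6067, 0.1405, 0.0394]
tcp_rot: [[-0.241, 0.97, 0.001], [0.97, 0.241, 0.0], [-0.0, 0.001, -1.0]]
force: [-1.1, -0.0, 4.5]
opening: 0.638
grasp_force: 30.0
```

Emit:
play_rows --motion '[[[0, 0, 0, 0, 0, 0], [0, 0, 0, 0, 0, 0], [0, 0, 0, 0, 0, 0], [0, 0, 0, 0, 0, 0], [0, 0, 0, 0, 0, 0]]]' --fingers 0.078

```text
time_s: 12.43
position: [0.6063, 0.1404, 0.0382]
tcp_rot: [[-0.241, 0.97, -0.0], [0.97, 0.241, -0.0], [0.0, -0.0, -1.0]]
force: [0.4, -0.2, 0.3]
opening: 0.873
grasp_force: 0.0
```

Converted, -0.09 m is -0.36, -0.085 m is -0.34.

Emit:
play_rows --motion '[[[0, 0, -0.06, 0, 0, 0], [0, 0, -0.16, 0, 0, 0], [0, 0, -0.28, 0, 0, 0], [0, 0, -0.34, 0, 0, 0], [0, 0, -0.36, 0, 0, 0], [0, 0, -0.36, 0, 0, 0]]]'

```text
time_s: 12.93
position: [0.6073, 0.1405, 0.13]
tcp_rot: [[-0.241, 0.97, 0.003], [0.97, 0.241, 0.0], [-0.001, 0.003, -1.0]]
force: [0.5, 0.0, -0.3]
opening: 0.893
grasp_force: 0.0
```

```bash
python3 plan.py .455 .1605 .12 80
```

```text
12.93 [0.6073 0.1405 0.13  ] open 0.0777 grip 0.0 joints [  3.  38.  88.  -0.  54. -11.]
shift [ 0.0561 -0.143   0.0095] turn [ 0.19 -0.   23.96]
```

Converted, -0.143 m is -0.572, 0.0095 m is 0.038, 24 degrees is 0.2667.

Emit:
play_rows --motion '[[[0.032, -0.08, 0.004, 0, 0, 0.0389], [0.072, -0.18, 0.012, 0, 0, 0.0889], [0.12, -0.3, 0.02, 0, 0, 0.1444], [0.168, -0.42, 0.028, 0, 0, 0.2], [0.208, -0.528, 0.036, 0, 0, 0.2444], [0.224, -0.572, 0.038, 0, 0, 0.2667], [0.224, -0.572, 0.038, 0, 0, 0.2667], [0.224, -0.572, 0.038, 0, 0, 0.2667]]]'

```text
time_s: 13.6
position: [0.4536, 0.1603, 0.1182]
tcp_rot: [[0.173, 0.985, -0.001], [0.985, -0.173, -0.0], [-0.0, -0.001, -1.0]]
force: [0.5, 0.1, -0.1]
opening: 0.893
grasp_force: 0.0
```

Emit:
play_rows --motion '[[[0, 0, 0, 0, 0, 0], [0, 0, 0, 0, 0, 0], [0, 0, 0, 0, 0, 0]]]'

```text
time_s: 13.85
position: [0.4557, 0.1601, 0.1189]
tcp_rot: [[0.175, 0.985, 0.001], [0.985, -0.175, 0.0], [0.0, 0.001, -1.0]]
force: [-0.1, 0.2, 0.5]
opening: 0.898
grasp_force: 0.0
```

```bash
python3 plan.py .455 .1605 .038 80
```

```text
13.85 [0.4557 0.1601 0.1189] open 0.0782 grip 0.0 joints [  6.  31. 109.  -0.  41.  16.]
shift [ 0.0002 -0.0008  0.0809] turn [ 0.08 -0.02 -0.06]
```

Converted, 0.081 m is 0.324, 0.06 m is 0.24.

Emit:
play_rows --motion '[[[0, 0, 0.12, 0, 0, 0], [0, 0, 0.24, 0, 0, 0], [0, 0, 0.304, 0, 0, 0], [0, 0, 0.324, 0, 0, 0], [0, 0, 0.324, 0, 0, 0], [0, 0, 0.324, 0, 0, 0]]]'

```text
time_s: 14.35
position: [0.4548, 0.1602, 0.0382]
tcp_rot: [[0.175, 0.985, 0.001], [0.985, -0.175, 0.0], [0.0, 0.001, -1.0]]
force: [0.0, 0.6, 0.7]
opening: 0.895
grasp_force: 0.0
```

Emit:
play_rows --motion '[[[0, 0, 0, 0, 0, 0], [0, 0, 0, 0, 0, 0], [0, 0, 0, 0, 0, 0], [0, 0, 0, 0, 0, 0], [0, 0, 0, 0, 0, 0], [0, 0, 0, 0, 0, 0], [0, 0, 0, 0, 0, 0]]]' --fingers 0.03

```text
time_s: 14.93
position: [0.4544, 0.1603, 0.0385]
tcp_rot: [[0.174, 0.985, 0.001], [0.985, -0.174, 0.0], [0.0, 0.001, -1.0]]
force: [0.3, 0.5, 3.6]
opening: 0.56
grasp_force: 30.0
```

Converted, -0.02 m is -0.08, -0.018 m is -0.072.

Emit:
play_rows --motion '[[[0, 0, -0.012, 0, 0, 0], [0, 0, -0.032, 0, 0, 0], [0, 0, -0.056, 0, 0, 0], [0, 0, -0.072, 0, 0, 0], [0, 0, -0.08, 0, 0, 0], [0, 0, -0.08, 0, 0, 0]]]'

```text
time_s: 15.43
position: [0.4544, 0.1604, 0.0587]
tcp_rot: [[0.174, 0.985, 0.001], [0.985, -0.174, 0.0], [0.0, 0.001, -1.0]]
force: [-0.4, -0.2, -1.6]
opening: 0.561
grasp_force: 29.6
```

```bash
python3 - <<'E'
from rig import imaging
import cv2
d=imaging.capture('scene'); f=d['frame'][200:340,300:480,::-1]; cv2.imwrite('pics/pyr1.png',cv2.resize(f,None,fx=4,fy=4,interpolation=cv2.INTER_CUBIC))
E
python3 plan.py .587 .217 .14 104
```

```text
15.48 [0.4543 0.1603 0.0584] open 0.0488 grip 29.592023687437177 joints [  6.  38. 111.   0.  32.  16.]
shift [ 0.079   0.1209 -0.0814] turn [  0.05  -0.   -24.05]
```

View pics/pyr1.png

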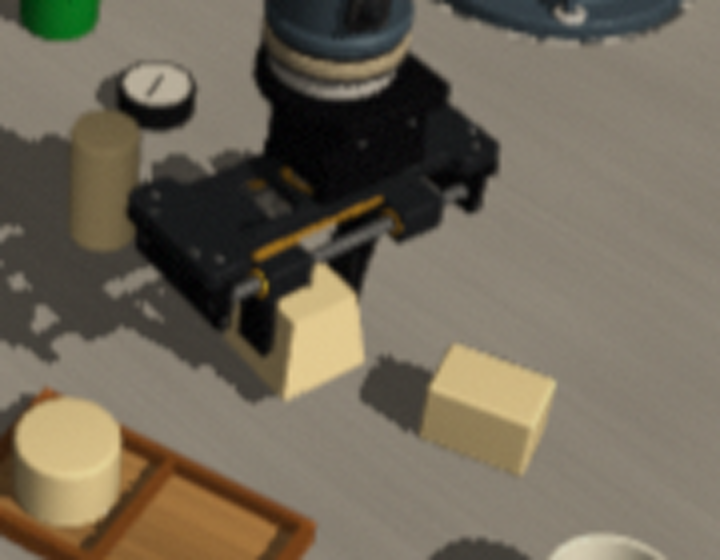

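The crop shows the pyramid lifted and upright (about (310,335)), with the round seated in tray2.

Converted, 0.112 m is 0.448, -0.06 m is -0.24, -22 degrees is -0.2444.

Emit:
play_rows --motion '[[[0, 0, -0.04, 0, 0, 0], [0.012, 0.02, -0.12, 0, 0, -0.0111], [0.048, 0.072, -0.2, 0, 0, -0.0389], [0.1, 0.152, -0.24, 0, 0, -0.0833], [0.152, 0.232, -0.24, 0, 0, -0.1278], [0.204, 0.312, -0.24, 0, 0, -0.1722], [0.256, 0.392, -0.24, 0, 0, -0.2167], [0.292, 0.448, -0.24, 0, 0, -0.2444]]]'

```text
time_s: 16.15
position: [0.5791, 0.2135, 0.1189]
tcp_rot: [[-0.21, 0.978, 0.002], [0.978, 0.21, 0.001], [0.0, 0.002, -1.0]]
force: [0.1, -0.1, -1.4]
opening: 0.557
grasp_force: 29.6
```

Emit:
play_rows --motion '[[[0, 0, 0, 0, 0, 0], [0, 0, 0, 0, 0, 0], [0, 0, 0, 0, 0, 0], [0, 0, 0, 0, 0, 0]]]'

```text
time_s: 16.48
position: [0.5752, 0.2122, 0.1178]
tcp_rot: [[-0.207, 0.978, -0.003], [0.978, 0.207, -0.001], [0.0, -0.003, -1.0]]
force: [-0.1, 0.3, -0.9]
opening: 0.565
grasp_force: 29.6
```

```bash
python3 plan.py .587 .217 .0435 104
```

```text
16.48 [0.5752 0.2122 0.1178] open 0.0492 grip 29.592185709625483 joints [10. 38. 90. -0. 52. -2.]
shift [0.0023 0.0128 0.0742] turn [-0.17 -0.01 -2.08]
```

Converted, 0.071 m is 0.284, 0.001 m is 0.004, -2 degrees is -0.0222.

Emit:
play_rows --motion '[[[0.004, 0.024, 0.032, 0, 0, -0.0111], [0.008, 0.044, 0.1, 0, 0, -0.0222], [0.008, 0.048, 0.18, 0, 0, -0.0222], [0.008, 0.048, 0.24, 0, 0, -0.0222], [0.008, 0.048, 0.268, 0, 0, -0.0222], [0.008, 0.048, 0.276, 0, 0, -0.0222], [0.008, 0.048, 0.284, 0, 0, -0.0222], [0.008, 0.048, 0.284, 0, 0, -0.0222]]]'

```text
time_s: 17.15
position: [0.5887, 0.2171, 0.0473]
tcp_rot: [[-0.241, 0.97, 0.001], [0.97, 0.241, 0.0], [-0.0, 0.001, -1.0]]
force: [0.9, -0.7, -1.3]
opening: 0.56
grasp_force: 29.6
```

```bash
python3 plan.py .587 .217 .0435 104
```

```text
17.15 [0.5887 0.2171 0.0473] open 0.0487 grip 29.592932565137744 joints [10. 45. 89.  0. 46. -4.]
shift [ 0.0003 -0.0017  0.0038] turn [ 0.03  0.   -0.04]
```

Next the brick at (.4106,.2608), ψ=108.

Converted, 0.0035 m is 0.014, -0.001 m is -0.004.

Emit:
play_rows --motion '[[[0, -0.004, 0.004, 0, 0, 0], [0, -0.004, 0.008, 0, 0, 0], [0, -0.004, 0.012, 0, 0, 0], [0, -0.004, 0.014, 0, 0, 0], [0, -0.004, 0.014, 0, 0, 0], [0, -0.004, 0.014, 0, 0, 0]]]'

```text
time_s: 17.65
position: [0.5875, 0.2169, 0.0437]
tcp_rot: [[-0.241, 0.97, 0.0], [0.97, 0.241, 0.0], [-0.0, 0.0, -1.0]]
force: [0.0, 0.7, -0.7]
opening: 0.56
grasp_force: 29.6
```

Emit:
play_rows --motion '[[[0, 0, 0, 0, 0, 0], [0, 0, 0, 0, 0, 0], [0, 0, 0, 0, 0, 0], [0, 0, 0, 0, 0, 0], [0, 0, 0, 0, 0, 0], [0, 0, 0, 0, 0, 0]]]' --fingers 0.074

```text
time_s: 18.15
position: [0.5875, 0.2169, 0.0436]
tcp_rot: [[-0.241, 0.97, 0.0], [0.97, 0.241, 0.0], [0.0, 0.0, -1.0]]
force: [0.0, 0.6, -0.5]
opening: 0.837
grasp_force: 0.0
```

Converted, -0.08 m is -0.32, -0.065 m is -0.26.

Emit:
play_rows --motion '[[[0, 0, -0.06, 0, 0, 0], [0, 0, -0.16, 0, 0, 0], [0, 0, -0.26, 0, 0, 0], [0, 0, -0.32, 0, 0, 0], [0, 0, -0.32, 0, 0, 0], [0, 0, -0.32, 0, 0, 0]]]'

```text
time_s: 18.65
position: [0.588, 0.217, 0.1244]
tcp_rot: [[-0.241, 0.97, 0.002], [0.97, 0.241, 0.0], [-0.0, 0.002, -1.0]]
force: [0.3, -0.4, -0.0]
opening: 0.853
grasp_force: 0.0
```

```bash
python3 plan.py .4106 .2608 .12 108
```

```text
18.65 [0.588  0.217  0.1244] open 0.0742 grip 0.0 joints [10. 38. 87. -0. 54. -4.]
shift [ 0.0853 -0.1616  0.004 ] turn [ 0.12  0.01 -4.04]
```

Converted, -0.162 m is -0.648, 0.01 m is 0.04, -4 degrees is -0.0444.

Emit:
play_rows --motion '[[[0.04, -0.08, 0.004, 0, 0, -0.0056], [0.1, -0.192, 0.008, 0, 0, -0.0133], [0.168, -0.32, 0.012, 0, 0, -0.0222], [0.236, -0.448, 0.016, 0, 0, -0.0311], [0.3, -0.568, 0.016, 0, 0, -0.0389], [0.332, -0.628, 0.016, 0, 0, -0.0444], [0.34, -0.648, 0.016, 0, 0, -0.0444], [0.34, -0.648, 0.016, 0, 0, -0.0444]]]'

```text
time_s: 19.32
position: [0.4077, 0.2602, 0.1186]
tcp_rot: [[-0.31, 0.951, -0.003], [0.951, 0.31, -0.001], [-0.0, -0.003, -1.0]]
force: [0.1, -0.5, 1.2]
opening: 0.854
grasp_force: 0.0
```

Emit:
play_rows --motion '[[[0, 0, 0, 0, 0, 0], [0, 0, 0, 0, 0, 0], [0, 0, 0, 0, 0, 0]]]'

```text
time_s: 19.57
position: [0.4117, 0.2601, 0.1194]
tcp_rot: [[-0.307, 0.952, 0.002], [0.952, 0.307, 0.0], [-0.0, 0.002, -1.0]]
force: [-0.4, 0.5, -0.1]
opening: 0.848
grasp_force: 0.0
```

```bash
python3 plan.py .4106 .2608 .034 108
```

```text
19.57 [0.4117 0.2601 0.1194] open 0.0738 grip 0.0 joints [ 19.  31. 108.  -0.  41.   1.]
shift [ 0.001  -0.001   0.0854] turn [ 0.1   0.   -0.12]
```

Converted, 0.085 m is 0.34, 0.001 m is 0.004.

Emit:
play_rows --motion '[[[0, 0, 0.12, 0, 0, 0], [0.004, 0, 0.24, 0, 0, 0], [0.004, 0, 0.32, 0, 0, 0], [0.004, 0, 0.34, 0, 0, 0], [0.004, 0, 0.34, 0, 0, 0], [0.004, 0, 0.34, 0, 0, 0]]]'

```text
time_s: 20.07
position: [0.4103, 0.2612, 0.0347]
tcp_rot: [[-0.308, 0.952, 0.001], [0.952, 0.308, 0.0], [0.0, 0.001, -1.0]]
force: [-0.0, -0.0, 0.5]
opening: 0.85
grasp_force: 0.0
```

Emit:
play_rows --motion '[[[0, 0, 0, 0, 0, 0], [0, 0, 0, 0, 0, 0], [0, 0, 0, 0, 0, 0], [0, 0, 0, 0, 0, 0], [0, 0, 0, 0, 0, 0], [0, 0, 0, 0, 0, 0], [0, 0, 0, 0, 0, 0]]]' --fingers 0.025

```text
time_s: 20.65
position: [0.4095, 0.2613, 0.0349]
tcp_rot: [[-0.308, 0.951, 0.0], [0.951, 0.308, 0.0], [-0.0, 0.0, -1.0]]
force: [-0.0, 0.0, 3.9]
opening: 0.457
grasp_force: 29.9
```

Converted, -0.11 m is -0.44, -0.105 m is -0.42.

Emit:
play_rows --motion '[[[0, 0, -0.04, 0, 0, 0], [0, 0, -0.12, 0, 0, 0], [0, 0, -0.24, 0, 0, 0], [0, 0, -0.36, 0, 0, 0], [0, 0, -0.42, 0, 0, 0], [0, 0, -0.44, 0, 0, 0], [0, 0, -0.44, 0, 0, 0]]]'

```text
time_s: 21.23
position: [0.41, 0.2615, 0.146]
tcp_rot: [[-0.308, 0.951, 0.003], [0.951, 0.308, 0.001], [0.0, 0.003, -1.0]]
force: [0.0, 0.0, -1.6]
opening: 0.451
grasp_force: 29.9
```

```bash
python3 plan.py .6185 -.1495 .14 87.6
```

```text
21.23 [0.41   0.2615 0.146 ] open 0.0392 grip 29.908733633346856 joints [ 19.  28. 107.  -0.  45.   1.]
shift [-0.4553  0.0716  0.0062] turn [ 0.18 -0.04 20.36]
```

Converted, -0.25 m is -1, 0.04 m is 0.16, 11.4 degrees is 0.1267.

Emit:
play_rows --motion '[[[-0.06, 0.008, 0, 0, 0, 0.0078], [-0.18, 0.028, 0, 0, 0, 0.0222], [-0.32, 0.052, 0, 0, 0, 0.04], [-0.46, 0.072, 0, 0, 0, 0.0578], [-0.6, 0.096, 0, 0, 0, 0.0756], [-0.74, 0.116, 0, 0, 0, 0.0933], [-0.88, 0.14, 0, 0, 0, 0.1111], [-1, 0.16, 0, 0, 0, 0.1267]]]'

```text
time_s: 21.9
position: [0.5244, 0.0336, 0.1428]
tcp_rot: [[-0.112, 0.994, -0.003], [0.994, 0.112, 0.0], [0.001, -0.003, -1.0]]
force: [0.3, 0.2, -0.6]
opening: 0.455
grasp_force: 29.9
```

```bash
python3 plan.py .6185 -.1495 .13 87.6
```

```text
21.9 [0.5244 0.0336 0.1428] open 0.0396 grip 29.90906483028084 joints [ -9.  31. 101.  -0.  48. -15.]
shift [-0.1925  0.0731  0.0125] turn [-0.17 -0.02  8.82]
```

Converted, -0.192 m is -0.768, -0.182 m is -0.728, 8.8 degrees is 0.0978.

Emit:
play_rows --motion '[[[-0.128, 0.048, 0.008, 0, 0, 0.0156], [-0.256, 0.096, 0.016, 0, 0, 0.0311], [-0.384, 0.144, 0.024, 0, 0, 0.0467], [-0.512, 0.192, 0.032, 0, 0, 0.0622], [-0.64, 0.24, 0.04, 0, 0, 0.0778], [-0.728, 0.276, 0.044, 0, 0, 0.0911], [-0.768, 0.292, 0.048, 0, 0, 0.0978], [-0.768, 0.292, 0.048, 0, 0, 0.0978]]]'

```text
time_s: 22.57
position: [0.6191, -0.1488, 0.1305]
tcp_rot: [[0.042, 0.999, -0.001], [0.999, -0.042, 0.0], [0.0, -0.001, -1.0]]
force: [0.4, 0.0, -1.0]
opening: 0.455
grasp_force: 29.9
```

Emit:
play_rows --motion '[[[0, 0, 0, 0, 0, 0], [0, 0, 0, 0, 0, 0], [0, 0, 0, 0, 0, 0], [0, 0, 0, 0, 0, 0]]]'

```text
time_s: 22.9
position: [0.6183, -0.1449, 0.1326]
tcp_rot: [[0.037, 0.999, -0.001], [0.999, -0.037, 0.001], [0.001, -0.001, -1.0]]
force: [-0.1, -0.1, -1.0]
opening: 0.46
grasp_force: 29.9
```

```bash
python3 plan.py .6185 -.1495 .0395 87.6
```

```text
22.9 [ 0.6183 -0.1449  0.1326] open 0.04 grip 29.908654410392046 joints [-23.  38.  86.   0.  56. -21.]
shift [-0.0046  0.0005  0.0931] turn [-0.06 -0.03  0.26]
```

Converted, 0.09 m is 0.36, 0.04 m is 0.16.

Emit:
play_rows --motion '[[[-0.008, 0, 0.06, 0, 0, 0], [-0.012, 0, 0.16, 0, 0, 0], [-0.012, 0, 0.26, 0, 0, 0], [-0.012, 0, 0.32, 0, 0, 0], [-0.012, 0, 0.344, 0, 0, 0], [-0.012, 0, 0.352, 0, 0, 0], [-0.012, 0, 0.36, 0, 0, 0], [-0.012, 0, 0.36, 0, 0, 0]]]'

```text
time_s: 23.57
position: [0.6196, -0.1497, 0.0434]
tcp_rot: [[0.039, 0.999, 0.002], [0.999, -0.039, -0.001], [-0.001, 0.002, -1.0]]
force: [1.1, -0.2, -0.6]
opening: 0.455
grasp_force: 29.9
```

```bash
python3 plan.py .6185 -.1495 .0395 87.6
```

```text
23.57 [ 0.6196 -0.1497  0.0434] open 0.0396 grip 29.90872427355498 joints [-24.  46.  88.   0.  46. -21.]
shift [ 0.0001 -0.0011  0.0039] turn [0.09 0.04 0.18]
```

Converted, 0.0035 m is 0.014, 0.002 m is 0.008.

Emit:
play_rows --motion '[[[0, -0.004, 0.004, 0, 0, 0], [0, -0.004, 0.008, 0, 0, 0], [0, -0.004, 0.012, 0, 0, 0], [0, -0.004, 0.014, 0, 0, 0], [0, -0.004, 0.014, 0, 0, 0], [0, -0.004, 0.014, 0, 0, 0]]]'

```text
time_s: 24.07
position: [0.6182, -0.1498, 0.0399]
tcp_rot: [[0.039, 0.999, 0.001], [0.999, -0.039, -0.0], [-0.0, 0.001, -1.0]]
force: [-0.8, -0.2, 5.7]
opening: 0.455
grasp_force: 29.9
```

Emit:
play_rows --motion '[[[0, 0, 0, 0, 0, 0], [0, 0, 0, 0, 0, 0], [0, 0, 0, 0, 0, 0], [0, 0, 0, 0, 0, 0], [0, 0, 0, 0, 0, 0], [0, 0, 0, 0, 0, 0]]]' --fingers 0.07

```text
time_s: 24.57
position: [0.6178, -0.1496, 0.0388]
tcp_rot: [[0.039, 0.999, -0.0], [0.999, -0.039, 0.0], [0.0, -0.0, -1.0]]
force: [-0.3, -0.0, 0.9]
opening: 0.779
grasp_force: 0.0
```

Converted, -0.105 m is -0.42, -0.095 m is -0.38.

Emit:
play_rows --motion '[[[0, 0, -0.06, 0, 0, 0], [0, 0, -0.16, 0, 0, 0], [0, 0, -0.28, 0, 0, 0], [0, 0, -0.38, 0, 0, 0], [0, 0, -0.42, 0, 0, 0], [0, 0, -0.42, 0, 0, 0]]]'

```text
time_s: 25.07
position: [0.6197, -0.1504, 0.147]
tcp_rot: [[0.039, 0.999, 0.006], [0.999, -0.039, -0.002], [-0.002, 0.006, -1.0]]
force: [-0.3, -0.2, 0.1]
opening: 0.806
grasp_force: 0.0
```

```bash
python3 plan.py .4505 .0015 .14 90
```

```text
25.07 [ 0.6197 -0.1504  0.147 ] open 0.0702 grip 0.0 joints [-24.  37.  85.   0.  57. -21.]
shift [ 0.1451 -0.175   0.0056] turn [ 0.33  0.14 -2.24]
```

Converted, -0.175 m is -0.7, -0.171 m is -0.684, -2.2 degrees is -0.0244.

Emit:
play_rows --motion '[[[0.06, -0.072, 0, 0, 0, -0.0033], [0.144, -0.172, 0, 0, 0, -0.0067], [0.24, -0.288, 0, 0, 0, -0.0111], [0.336, -0.404, 0.008, 0, 0, -0.0144], [0.432, -0.52, 0.016, 0, 0, -0.0189], [0.52, -0.624, 0.02, 0, 0, -0.0222], [0.568, -0.684, 0.02, 0, 0, -0.0244], [0.58, -0.7, 0.02, 0, 0, -0.0244]]]'

```text
time_s: 25.73
position: [0.443, 0.0049, 0.1374]
tcp_rot: [[-0.001, 1.0, -0.009], [1.0, 0.001, 0.002], [0.002, -0.009, -1.0]]
force: [-0.0, 1.0, -1.0]
opening: 0.807
grasp_force: 0.0
```

Emit:
play_rows --motion '[[[0, 0, 0, 0, 0, 0], [0, 0, 0, 0, 0, 0], [0, 0, 0, 0, 0, 0], [0, 0, 0, 0, 0, 0], [0, 0, 0, 0, 0, 0]]]'

```text
time_s: 26.15
position: [0.4499, 0.0012, 0.1389]
tcp_rot: [[0.002, 1.0, 0.001], [1.0, -0.002, -0.0], [-0.0, 0.001, -1.0]]
force: [0.1, -0.6, 0.4]
opening: 0.806
grasp_force: 0.0
```

```bash
python3 plan.py .4505 .0015 .05 90
```

```text
26.15 [0.4499 0.0012 0.1389] open 0.0701 grip 0.0 joints [-14.  27. 112.  -0.  41. -14.]
shift [0.0003 0.0005 0.0889] turn [ 0.06  0.02 -0.11]
```

Converted, 0.089 m is 0.356, 0.055 m is 0.22.

Emit:
play_rows --motion '[[[0, 0, 0.1, 0, 0, 0], [0, 0, 0.22, 0, 0, 0], [0, 0, 0.32, 0, 0, 0], [0, 0, 0.356, 0, 0, 0], [0, 0, 0.356, 0, 0, 0], [0, 0, 0.356, 0, 0, 0]]]'

```text
time_s: 26.65
position: [0.449, 0.0018, 0.05]
tcp_rot: [[0.001, 1.0, -0.0], [1.0, -0.001, 0.0], [0.0, -0.0, -1.0]]
force: [-0.6, 0.4, -0.2]
opening: 0.802
grasp_force: 0.0
```

Emit:
play_rows --motion '[[[0, 0, 0, 0, 0, 0], [0, 0, 0, 0, 0, 0], [0, 0, 0, 0, 0, 0], [0, 0, 0, 0, 0, 0], [0, 0, 0, 0, 0, 0], [0, 0, 0, 0, 0, 0], [0, 0, 0, 0, 0, 0]]]' --fingers 0.03

```text
time_s: 27.23
position: [0.4494, 0.002, 0.0506]
tcp_rot: [[0.001, 1.0, 0.002], [1.0, -0.001, -0.0], [-0.0, 0.002, -1.0]]
force: [0.7, 0.6, 5.1]
opening: 0.478
grasp_force: 30.0
```

Converted, -0.08 m is -0.32, -0.07 m is -0.28.

Emit:
play_rows --motion '[[[0, 0, -0.04, 0, 0, 0], [0, 0, -0.12, 0, 0, 0], [0, 0, -0.22, 0, 0, 0], [0, 0, -0.28, 0, 0, 0], [0, 0, -0.32, 0, 0, 0], [0, 0, -0.32, 0, 0, 0], [0, 0, -0.32, 0, 0, 0]]]'

```text
time_s: 27.82
position: [0.4485, 0.0021, 0.1302]
tcp_rot: [[0.001, 1.0, 0.0], [1.0, -0.001, -0.0], [-0.0, 0.0, -1.0]]
force: [0.3, -0.6, -1.8]
opening: 0.476
grasp_force: 30.0
```

```bash
python3 plan.py .622 -.0696 .13 87.6
```

```text
27.82 [0.4485 0.0021 0.1302] open 0.0414 grip 29.966817449749215 joints [-14.  28. 113.  -0.  39. -14.]
shift [-0.0716  0.1735  0.0003] turn [0.03 0.01 2.36]
```

Converted, 0.173 m is 0.692, 0.169 m is 0.676, 1.8 degrees is 0.02.

Emit:
play_rows --motion '[[[-0.028, 0.064, 0, 0, 0, 0.0033], [-0.068, 0.164, 0, 0, 0, 0.0067], [-0.116, 0.28, 0, 0, 0, 0.0111], [-0.164, 0.4, 0, 0, 0, 0.0156], [-0.212, 0.516, 0, 0, 0, 0.02], [-0.256, 0.616, 0, 0, 0, 0.0233], [-0.28, 0.676, 0, 0, 0, 0.0256], [-0.286, 0.692, 0, 0, 0, 0.0267]]]'

```text
time_s: 28.48
position: [0.624, -0.0711, 0.1282]
tcp_rot: [[0.044, 0.999, 0.001], [0.999, -0.044, -0.0], [-0.0, 0.001, -1.0]]
force: [-0.1, -0.5, -0.3]
opening: 0.477
grasp_force: 30.0
```

Emit:
play_rows --motion '[[[0, 0, 0, 0, 0, 0], [0, 0, 0, 0, 0, 0], [0, 0, 0, 0, 0, 0], [0, 0, 0, 0, 0, 0], [0, 0, 0, 0, 0, 0]]]'

```text
time_s: 28.9
position: [0.6206, -0.0689, 0.1301]
tcp_rot: [[0.042, 0.999, -0.001], [0.999, -0.042, 0.0], [0.0, -0.001, -1.0]]
force: [-0.3, 0.4, -0.9]
opening: 0.477
grasp_force: 30.0
```

```bash
python3 plan.py .622 -.0696 .055 87.6
```

```text
28.9 [ 0.6206 -0.0689  0.1301] open 0.0415 grip 29.96692755521508 joints [-17.  38.  87.   0.  55. -14.]
shift [-0.0007  0.0015  0.0751] turn [-0.06 -0.02 -0.02]
```

Converted, 0.072 m is 0.288, 0.001 m is 0.004.

Emit:
play_rows --motion '[[[0, 0.004, 0.048, 0, 0, 0], [0, 0.004, 0.128, 0, 0, 0], [0, 0.004, 0.208, 0, 0, 0], [0, 0.004, 0.256, 0, 0, 0], [0, 0.004, 0.276, 0, 0, 0], [0, 0.004, 0.284, 0, 0, 0], [0, 0.004, 0.288, 0, 0, 0], [0, 0.004, 0.288, 0, 0, 0]]]'

```text
time_s: 29.57
position: [0.6232, -0.0697, 0.0586]
tcp_rot: [[0.043, 0.999, 0.001], [0.999, -0.043, -0.0], [-0.0, 0.001, -1.0]]
force: [-0.2, -0.4, -1.6]
opening: 0.473
grasp_force: 30.0
```

```bash
python3 plan.py .622 -.0696 .0553 87.6
```

```text
29.57 [ 0.6232 -0.0697  0.0586] open 0.0412 grip 29.966787335142726 joints [-17.  44.  89.   0.  47. -14.]
shift [ 0.0001 -0.0012  0.0033] turn [ 0.07  0.02 -0.04]
```

Emit:
play_rows --motion '[[[0, -0.004, 0.004, 0, 0, 0], [0, -0.004, 0.008, 0, 0, 0], [0, -0.004, 0.012, 0, 0, 0], [0, -0.004, 0.012, 0, 0, 0], [0, -0.004, 0.012, 0, 0, 0], [0, -0.004, 0.012, 0, 0, 0]]]'

```text
time_s: 30.07
position: [0.622, -0.0696, 0.0557]
tcp_rot: [[0.043, 0.999, 0.001], [0.999, -0.043, -0.0], [-0.0, 0.001, -1.0]]
force: [0.3, 0.1, 3.1]
opening: 0.475
grasp_force: 30.0
```

Emit:
play_rows --motion '[[[0, 0, 0, 0, 0, 0], [0, 0, 0, 0, 0, 0], [0, 0, 0, 0, 0, 0], [0, 0, 0, 0, 0, 0], [0, 0, 0, 0, 0, 0], [0, 0, 0, 0, 0, 0]]]' --fingers 0.07

```text
time_s: 30.57
position: [0.6216, -0.0695, 0.0549]
tcp_rot: [[0.043, 0.999, -0.0], [0.999, -0.043, 0.0], [0.0, -0.0, -1.0]]
force: [0.8, -0.6, 0.3]
opening: 0.783
grasp_force: 0.0
```

Converted, -0.14 m is -0.56, -0.13 m is -0.52.

Emit:
play_rows --motion '[[[0, 0, -0.06, 0, 0, 0], [0, 0, -0.16, 0, 0, 0], [0, 0, -0.28, 0, 0, 0], [0, 0, -0.4, 0, 0, 0], [0, 0, -0.52, 0, 0, 0], [0, 0, -0.56, 0, 0, 0], [0, 0, -0.56, 0, 0, 0]]]'

```text
time_s: 31.15
position: [0.6236, -0.0701, 0.1984]
tcp_rot: [[0.043, 0.999, 0.007], [0.999, -0.043, -0.002], [-0.002, 0.007, -1.0]]
force: [0.0, -0.4, 0.6]
opening: 0.802
grasp_force: 0.0
```

Converted, -0.18 m is -0.72, -0.17 m is -0.68.

Emit:
play_rows --motion '[[[0, -0.08, 0, 0, 0, 0], [0, -0.2, 0, 0, 0, 0], [0, -0.32, 0, 0, 0, 0], [0, -0.44, 0, 0, 0, 0], [0, -0.56, 0, 0, 0, 0], [0, -0.68, 0, 0, 0, 0], [0, -0.72, 0, 0, 0, 0], [0, -0.72, 0, 0, 0, 0]]]'

```text
time_s: 31.82
position: [0.4379, -0.0606, 0.1936]
tcp_rot: [[0.043, 0.999, -0.006], [0.999, -0.043, 0.002], [0.002, -0.006, -1.0]]
force: [-0.8, 0.7, 0.0]
opening: 0.803
grasp_force: 0.0
```

Run:
```python
from fit import *
C={c:masks(c,['round_a','tall','brick','pyramid']) for c in('top','scene')}
for c in C: cv2.imwrite(f'pics/{c}_end.png',C[c][0]['frame'][:,:,::-1])
S={'round_b':(.615,-.2294,0),'tall':(.622,-.0696,0),'brick':(.6185,-.1495,1.53),'round_a':(.6064,.1393,0),'pyramid':(.587,.217,.245)}
for n,s in S.items():
    for cs in (['top'],['scene']):
        x,f,k=fit(n,s,[(C[c][0],sum(C[c][1].values(),[])) for c in cs],z=.005,tol=12)
        print(n,cs,np.round((x[:2]-s[:2])*1000,1),round(np.degrees(x[2]),1),round(f,3),k)
```

```text
round_b ['top'] [1.7 2.4] -0.7 0.004 1
round_b ['scene'] [ 2. -1.] 4.6 0.08 1
tall ['top'] [ 0.9 -0.8] 7.8 0.056 1
tall ['scene'] [ 2.5 -1. ] 4.9 0.029 1
brick ['top'] [-1.3 -0.4] 89.9 0.044 1
brick ['scene'] [ 4.8 -3.5] 68.9 0.087 1
round_a ['top'] [1.3 0.9] 1.8 0.003 1
round_a ['scene'] [ 2.8 -0.6] -14.6 0.016 1
pyramid ['top'] [1.  0.5] 14.4 0.004 1
pyramid ['scene'] [ 3.5 -0.4] 15.0 0.002 1
```

View pics/scene_end.png

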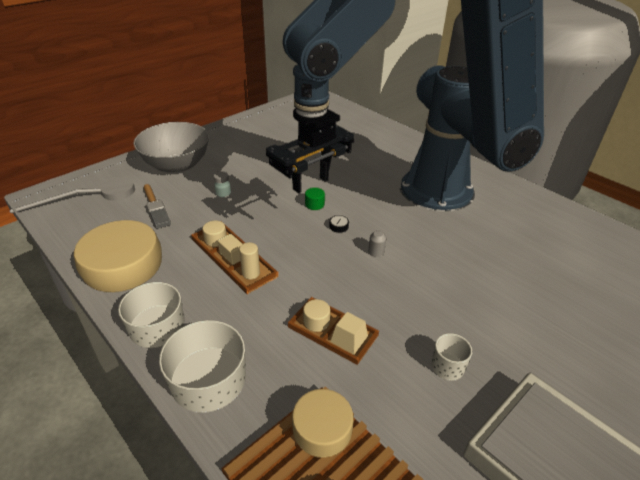

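View pics/top_end.png

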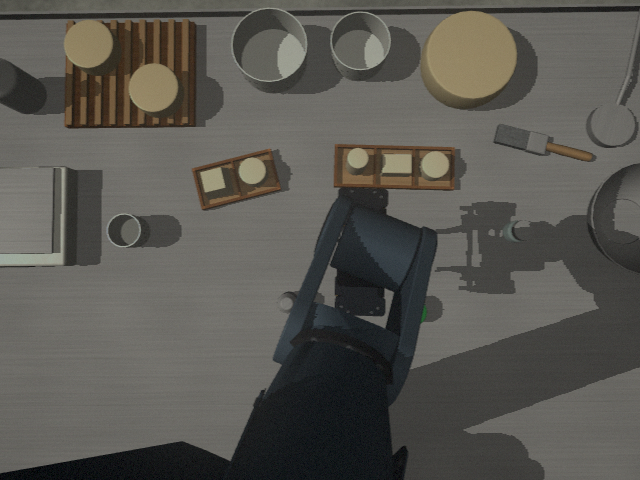

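Both views show all five cheeses upright and centred to within a few millimetres: tray3 around (394,165) with tall, brick and round, and tray2 around (237,178) with pyramid and round. The mould at (125,230) and the jar at (515,231) have not moved. Handing in.

```bash
python3 -c "
from rig import bot
print(bot.hand_in())"
```

```text
the job is handed in; nothing more can be done
None
```

Both orders are made up and the job is handed in at about 32 s; the hand-in gave no verdict, but the last pictures showed all five cheeses upright and within about 6 mm of their compartment centres, with the mould and jar unmoved.

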